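# Clamp a bar in the drilling jig with its thumbscrew

### The arm

A 6-joint arm with a two-finger parallel gripper is mounted at the origin on the work surface. World frame = base frame: x ahead of the robot, y to its left, z up, the work surface at z = 0. Lengths are in m, angles in rad, forces in N, time in s.
With the tool pointing down it reaches from about 0.325 to 0.9 m from the base axis. Payload 6.1 kg.
Tool frame: the origin (TCP) lies at the very end of the fingers, on their centre line; the grasp point (between the pads) lies 19 mm behind it; z points along the fingers, y is the direction in which the jaws open and shut (so a half turn about z gives the same grasp; the last joint's range is limited). The gripper opens to 87 mm and grips with 3 to 60 N. Pads are 19 mm wide; open, the fingers measure 117 mm over their backs; the gripper's body (75 mm by 190 mm) begins 51 mm behind the grasp point.
Start: joints at [1.12, 0.22, 1.526, -0, 1.395, -0.126], TCP at [0.199, 0.592, 0.223] pointing down, gripper open.
Joint ranges: [-2.98, 2.98], [-0.91, 2.08], [0.09, 2.57], [-1.24, 4.39], [0.2, 2.65], [-2.68, 2.68]. Speed limits (rad/s): [2.57, 2.57, 3.01, 3.14, 3.14, 3.14].

### API

Orientations are given as a 3x3 rotation matrix whose columns are the frame's x, y, z axes.
In Python, from workcell import arm gives the robot as it stands.
- The arm moves only by the shell command python3 -m creep 'ROWS' [OPENING] [FORCE]. ROWS is JSON, a list of rows, each a list of 4 numbers: the shift along the world's x, y, z in cm, then the turn about the world's z in degrees. A call has exactly 8 rows; each row shifts and turns the commanded pose from where the row before left it; what a row does not reach is not made up. A row lasts 1/10 s, in which the tool goes at most 50 mm and 8.59 degrees, less where a joint would pass 70% of its speed; a pose out of reach is approached as far as the arm can. A call with a gripper value outside its range is refused whole. OPENING is the finger opening in cm, from 0 to 8.7, set as the call begins (- or left out, the last holds). The fingers move at their own pace and stop on an object; FORCE is the grip in N (left out, the last holds). Time passes only in rows, so rows that do not move let the fingers close, or fill a call up. It gives the time, the measured TCP pose, the force and the opening at its end, in the units of the state.
- arm.sense(): the state, without advancing time (a new reading comes with each control period).
- arm.snapshot(name): name is "scene" or "top" or "wrist"; returns the picture (400x640x3 uint8, red, green, blue); there is no depth.
- arm.camera_info(name): a dict with "mtx" (3x3 intrinsics, pixels), "extrinsics" (4x4, takes a point from camera to world coordinates). Camera axes: x right, y down, z forward; pixel columns grow to the right and rows downward; lengths in m; the calibration is good to about 2 mm. A picture is of the moment at which its call begins: read the wrist's pose just before it. camera_info takes no time and is no camera call; for the wrist camera it gives the pose at the moment of the call.
- arm.job_done(): hands the job in, once; it reports no verdict.
The state is a dict: "t": time; "qpos": joint angles; "qvel": joint speeds; "effort": joint torques, N m; "eef_pos": TCP position; "tool_rot": TCP orientation; "contact_force": force on the tool from outside, world axes, zero at the start; "wrist_torque": the same for the moment, N m; "grip_width": opening from 0.0 (shut) to 1.0 (fully open).
Only numpy, scipy, OpenCV 4.12 (cv2) and the standard library are available. Lean on these libraries where they do the work, as an engineer would, in place of code of your own. Each camera call takes 0.05 s, during which the arm holds its last target.

### The job

Push the wooden bar along the channel of the drilling jig until its end is fully home against the end stop, then tighten the winged thumbscrew above it by pushing its wings round clockwise (seen from above) with the closed fingertips, stroke after stroke, until it turns no further and the bar is clamped. Only push: take neither the bar nor the screw between the fingers, do not lift the bar, and leave the other things on the bench where they are.

Things in the scene. Friction and masses are not known exactly. Their poses are not given: they have to be found in the camera images.
- jig: Drilling jig fixed to the bench, its yaw varies by up to 0.4 rad. Wooden base 150 (x) x 255 (y, -130 to +125) x 12 mm; origin at bench level on the channel's centre line; z up. The channel runs along y, 48 mm wide between two 14 mm high rails (y -90 to +110 mm), floor 12 mm above the bench, open at its -y end, closed by the end stop at +y
- bridge_top (a point): Middle of the top of the steel bridge that crosses the channel and carries the thumbscrew: jig x = 0, y = +55 mm, 60 mm above the bench. The bridge bar runs along jig x from -42 to +46 mm, is 24 mm wide (y) and 10 mm thick
- plate_top (a point): Top edge, 100 mm above the bench, of the face of an upright dark steel plate beside the thumbscrew on the jig's -x side. The face is 39.5 mm from the screw axis; the plate is 6 mm thick and reaches from jig y = +5 to +105 mm. A finger hardly passes between it and the screw's hub: push the wings round on the open +x side
- stop_face (a point): Point on the channel's centre line at the face of the end stop (jig x = 0, y = +110 mm), 24.5 mm above the bench; axes as the jig's. The stop is a 68 mm wide wooden block, top 42 mm above the bench
- bar_center (a point): Centre of the loose wooden bar, 44 (x) x 170 (y) x 25 mm, about 0.14 kg, lying in the channel, y axis along it, 2 mm play each side, top 37 mm above the bench. It starts 25 to 50 mm short of the end stop, reaching under the bridge, and is pushed towards jig +y on its -y end face. Home, its centre is 85 mm from stop_face
- bar: The same bar; origin at the centre of its underside
- thumbscrew (a joint): Angle of the thumbscrew in rad, counter-clockwise positive seen from above: 0 is fully tight (hard stop), starts between 3.6 and 6.3 (loose), at most 8. It must be turned clockwise, so the value falls. It resists with about 0.05 N m and stays where it is left
- wing_head (a point): On the steel thumbscrew's vertical axis (jig x = 0, y = +55 mm), half-way up its wings. Hub: radius 17 mm. Two upright flat wings along this frame's +x and -x, from the hub to 36 mm from the axis, 6 mm thick, from 13 mm below to 13 mm above this point. At joint 0 the axes are parallel to the jig's and the point is 81 mm above the bench; it rises 0.8 mm per rad of loosening
- pad: Steel pressure pad, 20 mm across, at the screw's lower end; origin at its underside, 0.8 mm per rad above its clamped height. It stays clear of the bar until the last 0.35 rad or so before the stop and then presses on the bar's top
- pliers: Bystander: pliers, 165 mm, lying flat on the robot's side of the jig; origin under the middle
- offcut: Bystander: loose wooden offcut 44 x 80 x 25 mm on the far side of the jig; origin under its centre
- tape_measure: Bystander: black and orange tape measure lying flat, about 80 x 70 x 35 mm, on the far side of the jig; origin under its round part
- screwdriver: Bystander: screwdriver, 190 mm, orange handle, lying on the bench beyond the open end of the jig; origin under the middle
- tape_roll: Bystander: roll of tape, 84 mm across, 20 mm high; origin under its centre
- pen_pot: Bystander: round dark pot, 76 mm across, 100 mm high, with pens to 150 mm; origin under its centre
- plug_tub: Bystander: clear square tub with wall plugs, 70 x 70 x 60 mm; origin under its centre

How it is judged:
On the way, in this order (a step that is already met when the one before it is completed fails the run):
1. the bar is home against the end stop (gap under 2 mm) with the thumbscrew still loose (y of bar_center in the frame of stop_face above -0.087 m and x of bar_center in the frame of stop_face between -0.004 and 0.004 m and height (world z) of bar_center below 0.029 m and value of joint thumbscrew above 1 rad), for 0.2 s.
2. the thumbscrew is tight and its pad presses on the bar (y of bar_center in the frame of stop_face above -0.087 m and x of bar_center in the frame of stop_face between -0.004 and 0.004 m and height (world z) of bar_center below 0.029 m and value of joint thumbscrew below 0.2 rad and contact force between pad and bar above 1 N), for 0.2 s.
At the end, for the whole second after the job is handed in: The bar lies flat in the channel with its end within 2 mm of the end stop, the thumbscrew is within 0.2 rad of its tight stop, the pad presses on the bar with more than 1 N, and all is at rest (all of step 2 and linear speed of bar below 0.01 m/s and velocity of joint thumbscrew between -0.05 and 0.05 rad/s); the robot touches nothing.
It fails at once if the bar is lifted (more than 10 mm) or tipped (height (world z) of bar_center above 0.0345 m or angle between bar_center's own z axis and vertical above 0.15 rad).
It fails at once if the thumbscrew's head is taken between the fingers (x of the grasp point in the frame of wing_head between -0.036 and 0.036 m and y of the grasp point in the frame of wing_head between -0.006 and 0.006 m and z of the grasp point in the frame of wing_head below 0.025 m).
It fails at once if the bar is taken between the fingers (x of the grasp point in the frame of bar_center between -0.02 and 0.02 m and y of the grasp point in the frame of bar_center between -0.083 and 0.083 m and z of the grasp point in the frame of bar_center below 0.022 m).
It fails at once if another thing on the bench is moved by more than 20 mm (distance of any of pliers, offcut, tape_measure, screwdriver, tape_roll, pen_pot, plug_tub from where it was at the start of the episode above 0.02 m).
It also fails if it takes over 64 s, if anything falls off the work surface, if the arm or the gripper's body presses on something with over 40 N, if the wrist force passes 120 N, or if a joint passes its speed limit or range.

## Working session

There is one attempt and no reset: what is moved stays moved. The work goes in short steps, Python scripts to look and compute and a shell command to move; the robot and the scene stay as the last step left them, time stands still between calls to the robot, and variables do not carry over. Pictures are saved under pics/ and viewed, and the job is handed in when it is done.

```bash
mkdir -p pics; ls
python3 - <<'E'
from workcell import arm
import cv2
s=arm.sense();print(s)
for n in("scene","top"):
    im=arm.snapshot(n);cv2.imwrite(f"pics/{n}0.png",im[:,:,::-1]);i=arm.camera_info(n);print(n,i)
E
```

```text
pics
{'t': 0.0, 'qpos': array([ 1.11989678e+00,  2.21232429e-01,  1.52765127e+00, -2.33938010e-05,
        1.39471060e+00, -1.26089350e-01]), 'qvel': array([-0.00125853,  0.00194512,  0.00135328,  0.0002926 , -0.00043232,
        0.00142865]), 'effort': array([ 1.29629876e-03, -4.94588363e+01, -3.87393880e+01,  6.99578575e-02,
        5.63841581e-02, -1.49339307e-04]), 'eef_pos': array([0.1991766 , 0.59173171, 0.22141211]), 'tool_rot': array([[-9.47712534e-01,  3.19124157e-01, -8.51540445e-04],
       [ 3.19125211e-01,  9.47710830e-01, -1.81163459e-03],
       [ 2.28877742e-04, -1.98865683e-03, -9.99997996e-01]]), 'contact_force': array([ 0.13753321, -0.60082548,  0.00445488]), 'wrist_torque': array([ 0.04296755,  0.01150215, -0.03797008]), 'grip_width': 0.9994136464652063}
scene {'mtx': array([[423.41801671,   0.        , 316.32196238],
       [  0.        , 423.41801671, 194.4620965 ],
       [  0.        ,   0.        ,   1.        ]]), 'extrinsics': array([[ 0.27807348,  0.63697986, -0.71897969,  1.37971163],
       [ 0.96037782, -0.1989346 ,  0.19519086, -0.21698904],
       [-0.0186973 , -0.74476955, -0.66705976,  0.81476434],
       [ 0.        ,  0.        ,  0.        ,  1.        ]])}
top {'mtx': array([[376.9090617 ,   0.        , 327.26326985],
       [  0.        , 376.9090617 , 210.0007513 ],
       [  0.        ,   0.        ,   1.        ]]), 'extrinsics': array([[-5.68352977e-03, -9.80133013e-01,  1.98259868e-01,
         3.60058448e-01],
       [-9.99969695e-01,  4.51578417e-03, -6.34161822e-03,
        -6.71966098e-04],
       [ 5.32033060e-03, -1.98289902e-01, -9.80128976e-01,
         1.13299971e+00],
       [ 0.00000000e+00,  0.00000000e+00,  0.00000000e+00,
         1.00000000e+00]])}
```

View pics/scene0.png

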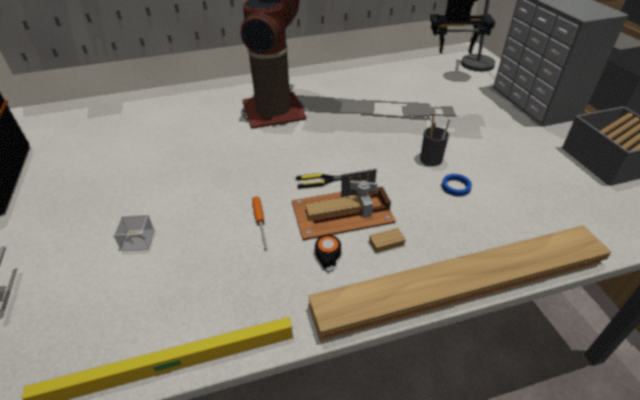

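View pics/top0.png

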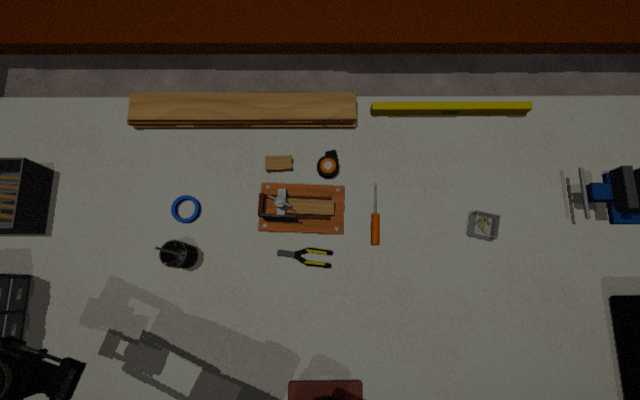

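Run:
```python
import cv2
t=cv2.imread("pics/top0.png");s=cv2.imread("pics/scene0.png")
cv2.imwrite("pics/topc.png",cv2.resize(t[170:250,240:360],None,fx=6.6,fy=6.6,interpolation=cv2.INTER_CUBIC))
cv2.imwrite("pics/scc.png",cv2.resize(s[155:255,280:420],None,fx=5.7,fy=5.7,interpolation=cv2.INTER_CUBIC))
```

```text
(no output)
```

View pics/topc.png

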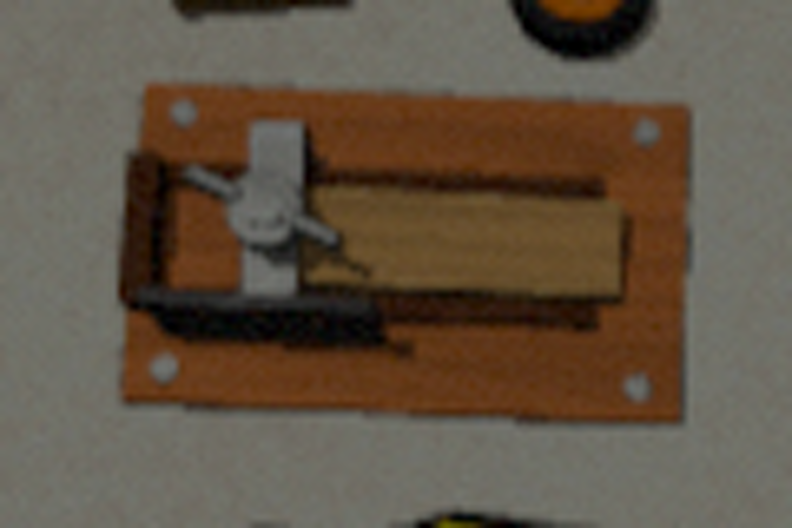

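View pics/scc.png

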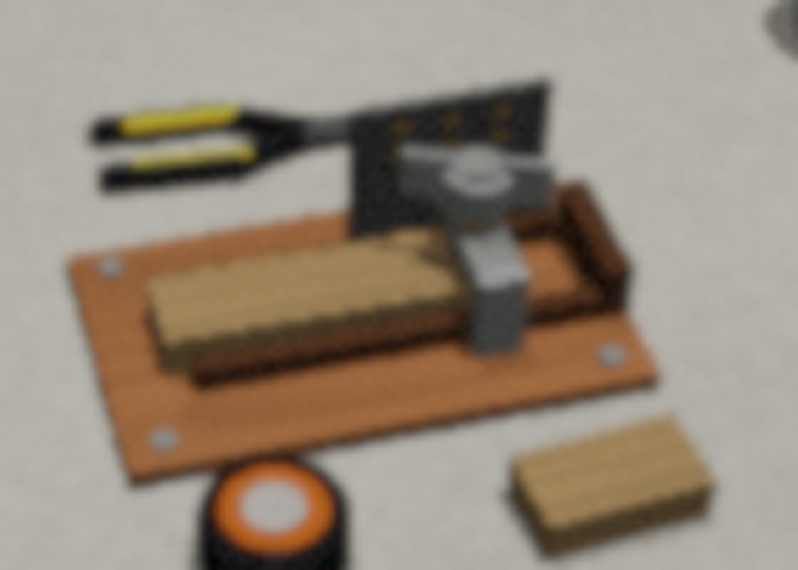

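```bash
cat > h.py <<'E'
import numpy as np, cv2
from workcell import arm
from scipy.optimize import least_squares
def proj(n,P,ci=None):
    c=ci or arm.camera_info(n);E=np.linalg.inv(c["extrinsics"]);P=np.atleast_2d(P)
    r,_=cv2.Rodrigues(E[:3,:3]);return cv2.projectPoints(P.astype(float),r,E[:3,3],c["mtx"],None)[0][:,0]
def ray(n,px,z,ci=None):
    c=ci or arm.camera_info(n);d=c["extrinsics"][:3,:3]@np.linalg.inv(c["mtx"])@[px[0],px[1],1];o=c["extrinsics"][:3,3]
    return o+d*(z-o[2])/d[2]
def jw(p,P):
    P=np.atleast_2d(P);c,s=np.cos(p[2]),np.sin(p[2])
    return np.c_[p[0]+c*P[:,0]-s*P[:,1],p[1]+s*P[:,0]+c*P[:,1],P[:,2]]
E
python3 - <<'E'
from h import *
ct=lambda a:(np.array(a)+.5)/6.6-.5+[240,170]
cs=lambda a:(np.array(a)+.5)/5.7-.5+[280,155]
J=np.array([[75,125,12],[75,-130,12],[-75,-130,12],[-75,125,12]])/1e3
T=ct([(147,86),(690,105),(683,420),(123,402)]);S=cs([(658,378),(130,480),(68,262)])
f=lambda p:np.r_[(proj("top",jw(p,J))-T).ravel()]
g=lambda p:np.r_[(proj("scene",jw(p,J[:3]))-S[[0,1,2]]).ravel()]
a=least_squares(f,[.5,.07,0]);b=least_squares(g,[.5,.07,0]);c=least_squares(lambda p:np.r_[f(p),g(p)],[.5,.07,0])
for r in(a,b,c):print(r.x.round(4),r.fun.round(1))
p=c.x
inv=lambda w:(lambda d:[np.cos(p[2])*d[0]+np.sin(p[2])*d[1],-np.sin(p[2])*d[0]+np.cos(p[2])*d[1]])(w[:2]-p[:2])
for q in[(625,205),(618,300)]:print("bar end",inv(ray("top",ct(q),.037)))
for q in[(148,283),(163,345)]:print("bar end s",inv(ray("scene",cs(q),.037)))
for q in[(263,213),(190,172),(337,243)]:print("screw",inv(ray("top",ct(q),.097)))
print("axis",jw(p,[[0,.055,0]]))
E
```

```text
[ 0.5946  0.0718 -0.0392] [-0.3 -0.2  0.3 -0.3  0.1  0.3 -0.1  0.2]
[ 0.5973  0.0691 -0.0455] [ 1.2 -0.1 -0.4  0.  -0.8 -0.3]
[ 0.5954  0.0706 -0.0412] [ 0.2 -0.5  0.7 -0.5  0.4  0.2  0.3 -0.2  1.5 -0.8  0.1 -0.5 -0.5 -0.7]
bar end [np.float64(0.018854823866889248), np.float64(-0.09873684022940173)]
bar end [np.float64(-0.024914040351107856), np.float64(-0.09698893104965703)]
bar end s [np.float64(-0.020710078714890612), np.float64(-0.0995142745180851)]
bar end s [np.float64(0.021596582666586962), np.float64(-0.10200037985737216)]
screw [np.float64(-0.004051218043778031), np.float64(0.0564286540225434)]
screw [np.float64(0.01275175287529201), np.float64(0.08870882766074392)]
screw [np.float64(-0.01595786806856906), np.float64(0.024190578894941674)]
axis [[0.59764052 0.1255544  0.        ]]
```

```bash
R='[1.63,-2.7,0,-3.08]'
python3 -m creep '[[1.63,-2.7,0,-3.1],[1.63,-2.7,0,-3.1],[1.63,-2.7,0,-3.1],[1.63,-2.7,0,-3.1],[1.63,-2.7,0,-3.1],[1.63,-2.7,0,-3.1],[1.63,-2.7,0,-3.1],[1.63,-2.7,0,-3.1]]' 0 20
python3 -m creep '[[1.63,-2.7,0,-3.1],[1.63,-2.7,0,-3.1],[1.63,-2.7,0,-3.1],[1.63,-2.7,0,-3.1],[1.63,-2.7,0,-3.1],[1.63,-2.7,0,-3.1],[1.63,-2.7,0,-3.1],[1.63,-2.7,0,-3.1]]'
python3 -m creep '[[1.63,-2.7,0,-3.1],[1.63,-2.7,0,-3.1],[1.63,-2.7,0,-3.1],[1.63,-2.7,0,-3.1],[1.63,-2.7,0,-3.1],[1.63,-2.7,0,-3.1],[1.63,-2.7,0,-3.1],[0,0,0,0]]'
python3 - <<'E'
from h import *
s=arm.sense();print(s["t"],s["qpos"].round(3),s["eef_pos"].round(4),s["tool_rot"].round(3),s["grip_width"])
im=arm.snapshot("wrist");cv2.imwrite("pics/w1.png",im[:,:,::-1]);print(arm.camera_info("wrist"))
E
```

```text
t: 0.9
eef_pos: [0.3301, 0.375, 0.2221]
tool_rot: [[-0.725, 0.689, -0.0], [0.689, 0.725, -0.0], [0.0, -0.001, -1.0]]
contact_force: [1.4, 0.1, -0.2]
grip_width: 0.352
t: 1.7
eef_pos: [0.4605, 0.1591, 0.2222]
tool_rot: [[-0.369, 0.929, -0.001], [0.929, 0.369, -0.0], [0.0, -0.001, -1.0]]
contact_force: [0.8, 0.3, -0.2]
grip_width: 0.006
t: 2.5
eef_pos: [0.5753, -0.0319, 0.2219]
tool_rot: [[0.003, 1.0, -0.0], [1.0, -0.003, -0.001], [-0.001, -0.0, -1.0]]
contact_force: [0.2, 0.3, -0.8]
grip_width: 0.006
2.5 [-1.910e-01  1.050e-01  1.657e+00 -1.000e-03  1.379e+00 -1.880e-01] [ 0.5753 -0.0319  0.2219] [[ 0.003  1.    -0.   ]
 [ 1.    -0.003 -0.001]
 [-0.001 -0.    -1.   ]] 0.00620481721600932
{'mtx': array([[343.1540673 ,   0.        , 321.09498473],
       [  0.        , 343.1540673 , 201.17604672],
       [  0.        ,   0.        ,   1.        ]]), 'extrinsics': array([[ 9.99997760e-01, -6.22315064e-04, -2.02316848e-03,
         5.74642000e-01],
       [-1.16168253e-03, -9.60351442e-01, -2.78789810e-01,
         4.69754465e-02],
       [-1.76945766e-03,  2.78791536e-01, -9.60350014e-01,
         3.84963120e-01],
       [ 0.00000000e+00,  0.00000000e+00,  0.00000000e+00,
         1.00000000e+00]])}
```

View pics/w1.png

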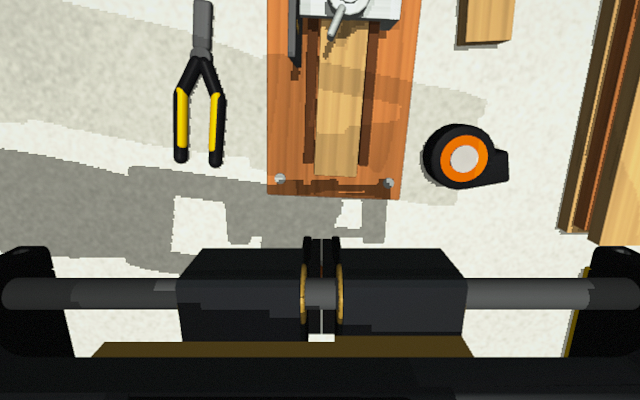

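Run:
```python
from h import *
im=cv2.imread("pics/w1.png")
cv2.imwrite("pics/w1c.png",cv2.resize(im[0:210,250:430],None,fx=2.8,fy=2.8,interpolation=cv2.INTER_CUBIC))
p=[.595,.0706,-.0412]
for y in(-.099,):print(jw(p,[[0,y-.015,0]]))
print(proj("wrist",jw(p,np.array([[75,-130,12],[-75,-130,12],[22,-99,37],[-22,-99,37],[24,-90,26],[-24,-90,26]])/1e3)))
```

```text
[[ 0.59030453 -0.04330326  0.        ]]
[[401.23608705 202.04487089]
 [268.65216525 196.87050236]
 [358.72536163 178.137134  ]
 [316.26179738 176.45380654]
 [360.13477211 167.67203626]
 [314.8384394  165.86324859]]
```

View pics/w1c.png

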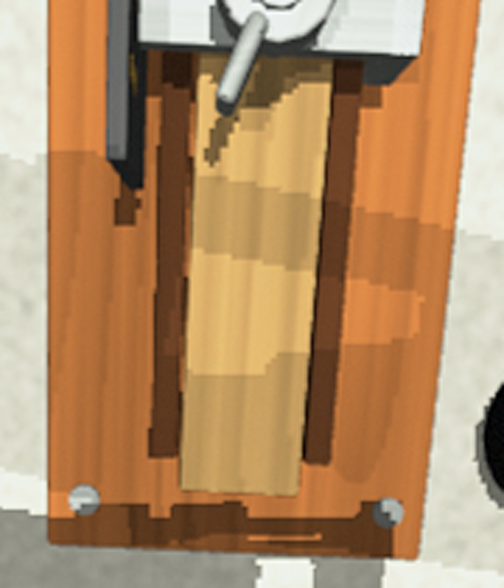

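```bash
python3 -m creep '[[0.7,-0.9,-2,-1.1],[0.7,-0.9,-3,-1.1],[0,0,-3,0],[0,0,-3,0],[0,0,-3,0],[0,0,-3,0],[0,0,-2.0,0],[0,0,-0.9,0]]'
python3 - <<'E'
from h import *
s=arm.sense();print(s["t"],s["qpos"].round(3),s["eef_pos"].round(4),s["tool_rot"].round(3),s["contact_force"])
im=arm.snapshot("wrist");cv2.imwrite("pics/w2.png",im[:,:,::-1])
im=arm.snapshot("scene");cv2.imwrite("pics/s2.png",cv2.resize(im[130:280,250:450,::-1],None,fx=4,fy=4))
E
```

```text
t: 3.35
eef_pos: [0.5858, -0.045, 0.0208]
tool_rot: [[0.035, 0.999, -0.005], [0.999, -0.035, 0.001], [0.001, -0.005, -1.0]]
contact_force: [0.3, 0.2, 0.5]
grip_width: 0.006
3.35 [-0.211  0.362  1.763  0.     1.022 -0.176] [ 0.5858 -0.045   0.0208] [[ 0.035  0.999 -0.005]
 [ 0.999 -0.035  0.001]
 [ 0.001 -0.005 -1.   ]] [0.25434335 0.19182238 0.54875829]
```

View pics/w2.png

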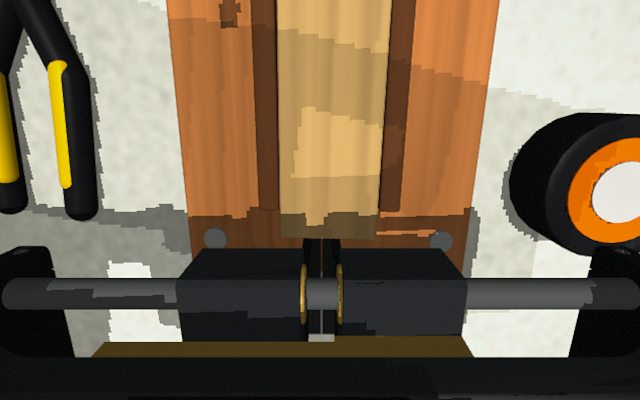

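View pics/s2.png

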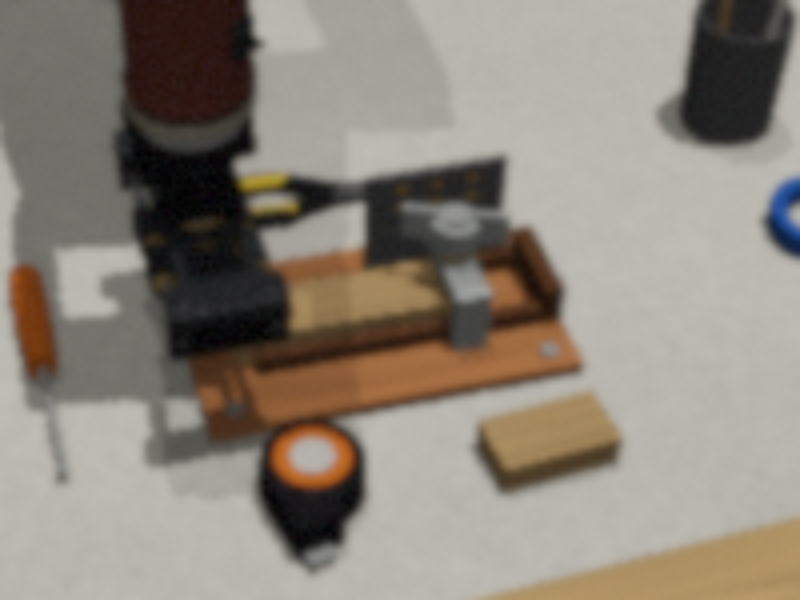

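```bash
python3 -m creep '[[0.2,0.5,0,-0.2],[0.03,0.7,0,0],[0.03,0.7,0,0],[0.03,0.7,0,0],[0.03,0.6,0,0],[0.02,0.4,0,0],[0,0,0,0],[0,0,0,0]]'
python3 -m creep '[[0.02,0.4,0,0],[0.02,0.4,0,0],[0.02,0.3,0,0],[0.01,0.3,0,0],[0,0.1,0,0],[0,0,0,0],[0,0,0,0],[0,0,0,0]]'
```

```text
t: 4.25
eef_pos: [0.5913, -0.0102, 0.0232]
tool_rot: [[0.04, 0.999, -0.001], [0.999, -0.04, 0.001], [0.001, -0.001, -1.0]]
contact_force: [0.6, -0.7, -0.3]
grip_width: 0.007
t: 5.05
eef_pos: [0.592, -0.0002, 0.0234]
tool_rot: [[0.04, 0.999, -0.001], [0.999, -0.04, -0.007], [-0.007, -0.001, -1.0]]
contact_force: [-2.4, -18.2, -0.0]
grip_width: 0.01
```

```bash
python3 -m creep '[[0,0,0,0],[0,0,0,0],[0,-0.6,0,0],[0,-1.5,0,0],[0,-1.5,0,0],[0,-0.5,3,0],[0,0,5,0],[0,0,5,0]]'
python3 -m creep '[[0,0,5,0],[0,1,3,0],[0,2,2,0],[0,2,0,0],[0,2,0,0],[0,0,0,0],[0,0,0,0],[0,0,0,0]]'
python3 - <<'E'
from h import *
s=arm.sense();print(s["t"],s["eef_pos"].round(4))
c=arm.camera_info("wrist");im=arm.snapshot("wrist");cv2.imwrite("pics/w3.png",im[:,:,::-1])
p=[.594,.072,-.041]
P=np.array([[75,-130,12],[-75,-130,12],[22,-60,37],[-22,-60,37],[24,-90,26],[-24,-90,26],[75,125,12],[-75,125,12],[34,110,42],[-34,110,42],[0,55,97],[-39.5,5,100],[-39.5,105,100]])/1e3
print(proj("wrist",jw(p,P),c).round(1))
E
```

```text
t: 5.85
eef_pos: [0.5914, -0.0375, 0.1539]
tool_rot: [[0.041, 0.999, -0.003], [0.999, -0.041, 0.001], [0.001, -0.003, -1.0]]
contact_force: [0.7, -1.0, -0.1]
grip_width: 0.006
t: 6.65
eef_pos: [0.5924, 0.0323, 0.2533]
tool_rot: [[0.041, 0.999, -0.0], [0.999, -0.041, -0.0], [-0.0, -0.0, -1.0]]
contact_force: [-0.3, -0.1, 0.5]
grip_width: 0.004
6.65 [0.5924 0.0323 0.2533]
[[380.5 238.9]
 [262.2 238.9]
 [340.7 190.3]
 [302.1 190.3]
 [341.4 212.3]
 [301.3 212.3]
 [392.1  15.4]
 [250.7  15.4]
 [355.7  24.9]
 [287.   25. ]
 [321.4  80.6]
 [278.1 138.4]
 [273.8  16.7]]
```

View pics/w3.png

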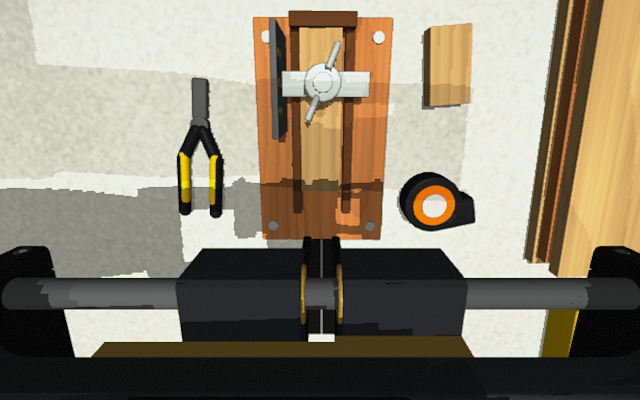

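Run:
```python
from h import *
im=cv2.imread("pics/w3.png")
cv2.imwrite("pics/w3c.png",cv2.resize(im[5:130,245:400],None,fx=4.8,fy=4.8,interpolation=cv2.INTER_CUBIC))
cv2.imwrite("pics/w3d.png",cv2.resize(im[150:245,245:400],None,fx=5,fy=5,interpolation=cv2.INTER_CUBIC))
```

```text
(no output)
```

View pics/w3c.png

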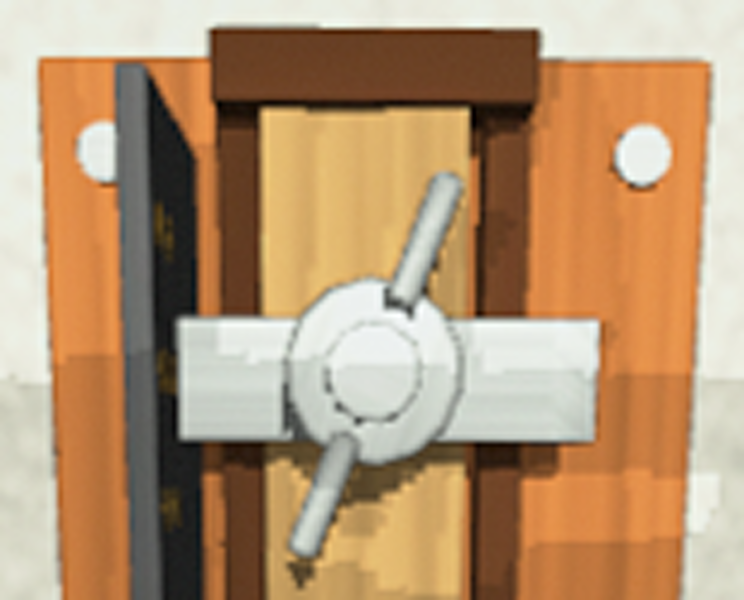

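View pics/w3d.png

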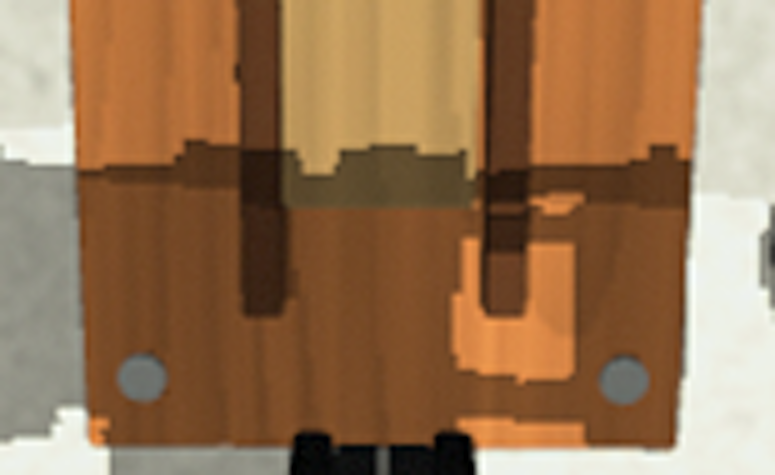

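```bash
cat > path.py <<'E'
from h import *
A=np.array([.5977,.1256])
def plan(ths,phis,a=9.5,b=15,gap0=0):
    out=[]
    for th,ph in zip(np.radians(ths),np.radians(phis)):
        u=np.array([np.cos(th),np.sin(th)]);n=np.array([-u[1],u[0]])
        ex=np.array([np.cos(ph),np.sin(ph)]);ey=np.array([-ex[1],ex[0]])
        g=np.linspace(-1,1,41);R=np.array([i*a*ex+j*b*ey for i in g for j in g])
        h=3+gap0-(R@n).min()
        for rho in np.arange(15,50,.5):
            Q=R+rho*u+h*n
            if np.hypot(*Q.T).min()>=20.5:break
        k=(R@n).argmin();out.append([*(A*1000+rho*u+h*n)/10,np.degrees(ph),rho+R[k]@u,h,rho])
    return np.array(out)
E
python3 - <<'E'
from path import *
ths=np.r_[67:-101:-8.4j*0+21j] if 0 else np.linspace(67,-101,22)
phis=np.linspace(67,-45,22)
o=plan(ths,phis);print(np.c_[ths,o].round(2));print(np.diff(o[:,:3],axis=0).round(2).tolist())
print(plan([67],[67],gap0=8))
s=arm.sense();print(s["qpos"],s["eef_pos"])
E
```

```text
[[  67.     59.29   16.02   67.     20.5    18.     30.  ]
 [  59.     59.71   16.04   61.67   20.71   18.43   29.5 ]
 [  51.     60.1    15.96   56.33   20.44   18.82   28.5 ]
 [  43.     60.51   15.87   51.     20.68   19.18   28.  ]
 [  35.     60.86   15.71   45.67   20.44   19.5    27.  ]
 [  27.     61.23   15.53   40.33   20.72   19.79   26.5 ]
 [  19.     61.53   15.28   35.     20.5    20.04   25.5 ]
 [  11.     61.84   15.02   29.67   20.8    20.25   25.  ]
 [   3.     62.11   14.73   24.33   21.11   20.43   24.5 ]
 [  -5.     62.34   14.4    19.     21.42   20.57   24.  ]
 [ -13.     62.52   14.05   13.67   21.74   20.67   23.5 ]
 [ -21.     62.66   13.67    8.33   22.07   20.73   23.  ]
 [ -29.     62.74   13.28    3.     22.39   20.75   22.5 ]
 [ -37.     62.82   12.86   -2.33   23.22   20.74   22.5 ]
 [ -45.     62.79   12.47   -7.67   23.54   20.69   22.  ]
 [ -53.     62.74   12.04  -13.     24.36   20.6    22.  ]
 [ -61.     62.63   11.63  -18.33   25.18   20.47   22.  ]
 [ -69.     62.47   11.19  -23.67   26.49   20.3    22.5 ]
 [ -77.     62.25   10.77  -29.     27
[... 175 characters left out ...]
32.62   19.26   25.5 ]]
[[0.42, 0.01, -5.33], [0.39, -0.08, -5.33], [0.41, -0.09, -5.33], [0.35, -0.17, -5.33], [0.37, -0.18, -5.33], [0.3, -0.24, -5.33], [0.31, -0.26, -5.33], [0.27, -0.3, -5.33], [0.23, -0.33, -5.33], [0.18, -0.35, -5.33], [0.14, -0.37, -5.33], [0.08, -0.39, -5.33], [0.07, -0.42, -5.33], [-0.03, -0.4, -5.33], [-0.05, -0.42, -5.33], [-0.11, -0.41, -5.33], [-0.16, -0.44, -5.33], [-0.23, -0.42, -5.33], [-0.29, -0.38, -5.33], [-0.35, -0.33, -5.33], [-0.43, -0.37, -5.33]]
[[58.43166143 16.06126404 67.         17.5        26.         27.        ]]
[-7.82411522e-02  1.26788869e-01  1.57491736e+00 -2.46823835e-04
  1.44029914e+00 -3.69925597e-02] [0.59241652 0.03231092 0.25328777]
```

```bash
python3 -m creep '[[-0.18,3.3,0,-5.2],[-0.18,3.3,0,-5.2],[-0.18,3.3,0,-5.2],[-0.18,3.27,0,-5.2],[0,0,-4,0],[0,0,-4,0],[0,0,-4,0],[0,0,0,0]]'
python3 - <<'E'
from h import *
s=arm.sense();print(s["t"],s["eef_pos"].round(4),s["qpos"].round(2))
im=arm.snapshot("scene");cv2.imwrite("pics/s4.png",cv2.resize(im[130:280,250:450,::-1],None,fx=4,fy=4))
im=arm.snapshot("wrist");cv2.imwrite("pics/w4.png",im[:,:,::-1])
E
```

```text
t: 7.5
eef_pos: [0.5805, 0.1636, 0.1266]
tool_rot: [[0.393, 0.919, -0.012], [0.919, -0.393, -0.002], [-0.007, -0.011, -1.0]]
contact_force: [-0.6, 0.2, -0.7]
grip_width: 0.004
7.5 [0.5805 0.1636 0.1266] [ 0.14  0.26  1.66 -0.    1.23  0.55]
```

View pics/s4.png

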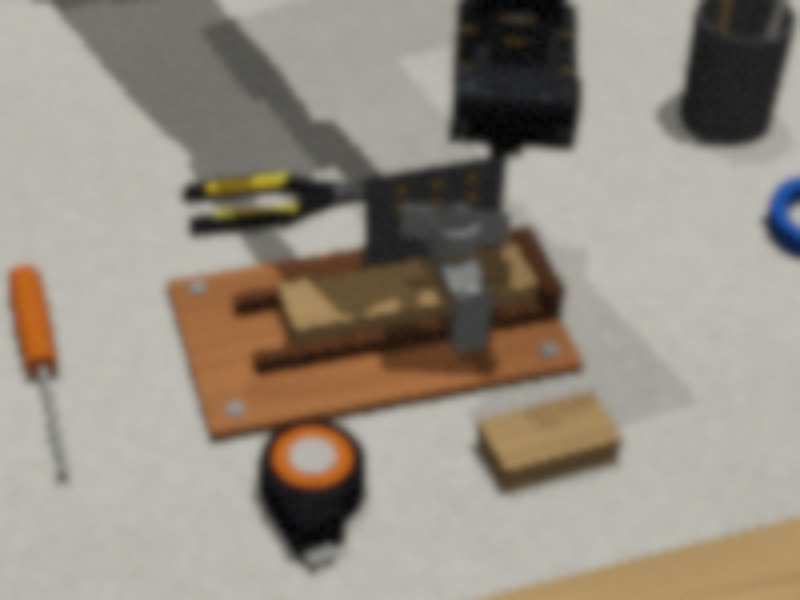

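View pics/w4.png

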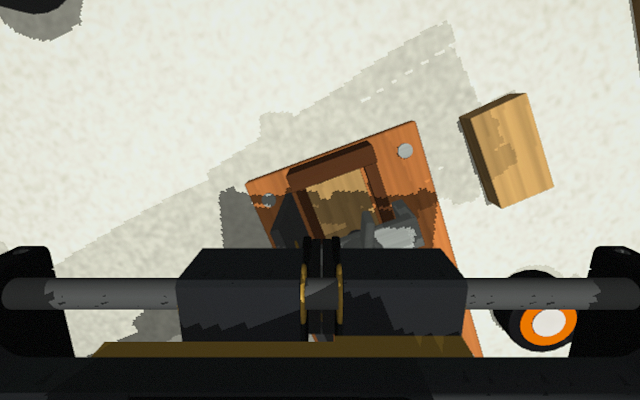

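```bash
python3 -m creep '[[0,0,0,0],[0.1,0,-1,0],[0,0,-1,0],[0,0,-1,0],[0,0,-1,0],[0,0,-1,0],[0,0,0,0],[0,0,0,0]]'
```

```text
t: 8.4
eef_pos: [0.5859, 0.165, 0.083]
tool_rot: [[0.392, 0.92, -0.001], [0.92, -0.392, -0.0], [-0.001, -0.001, -1.0]]
contact_force: [0.9, 0.6, 0.1]
grip_width: 0.003
```

```bash
python3 -m creep '[[0,0,-0.7,0],[0.35,-0.24,0,0],[0.35,-0.24,0,0],[0.42,0.01,0,-5.3],[0.39,-0.08,0,-5.3],[0.41,-0.09,0,-5.3],[0.35,-0.17,0,-5.3],[0.37,-0.18,0,-5.3]]'
python3 - <<'E'
from h import *
s=arm.sense();print(s["t"],s["eef_pos"].round(4),s["wrist_torque"])
im=arm.snapshot("scene");cv2.imwrite("pics/s5.png",cv2.resize(im[150:250,300:430,::-1],None,fx=6,fy=6,interpolation=cv2.INTER_CUBIC))
E
```

```text
t: 9.2
eef_pos: [0.6128, 0.1552, 0.0767]
tool_rot: [[0.764, 0.645, -0.0], [0.645, -0.764, 0.001], [0.0, -0.001, -1.0]]
contact_force: [-1.2, 0.2, -0.1]
grip_width: 0.009
9.2 [0.6128 0.1552 0.0767] [0.1076257  0.34185952 0.00306886]
```

View pics/s5.png

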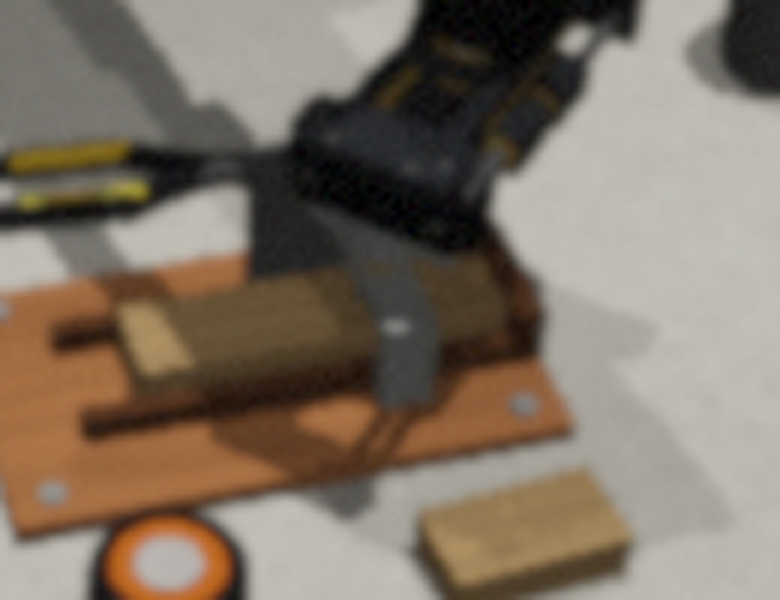

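```bash
python3 -m creep '[[0.30,-0.24,0,-5.3],[0.31,-0.26,0,-5.3],[0.27,-0.3,0,-5.3],[0.23,-0.33,0,-5.3],[0.18,-0.35,0,-5.3],[0.14,-0.37,0,-5.3],[0.08,-0.39,0,-5.3],[0.07,-0.42,0,-5.3]]'
python3 -c "
from h import *
s=arm.sense();print(s['contact_force'].round(1),s['wrist_torque'].round(2))"
python3 -m creep '[[-0.03,-0.40,0,-5.3],[-0.05,-0.42,0,-5.3],[-0.11,-0.41,0,-5.3],[-0.16,-0.44,0,-5.3],[-0.23,-0.42,0,-5.3],[-0.29,-0.38,0,-5.3],[-0.35,-0.33,0,-5.3],[-0.43,-0.37,0,-5.3]]'
python3 -c "
from h import *
s=arm.sense();print(s['contact_force'].round(1),s['wrist_torque'].round(2),s['qpos'].round(2))"
```

```text
t: 10.05
eef_pos: [0.6284, 0.1291, 0.0763]
tool_rot: [[0.999, -0.037, -0.0], [-0.037, -0.999, 0.001], [-0.0, -0.001, -1.0]]
contact_force: [0.0, 3.3, -2.0]
grip_width: 0.003
[ 0.   3.3 -2. ] [ 0.59  0.23 -0.05]
t: 10.85
eef_pos: [0.6133, 0.097, 0.0774]
tool_rot: [[0.713, -0.701, 0.003], [-0.701, -0.713, 0.001], [0.002, -0.003, -1.0]]
contact_force: [2.2, 1.9, 0.5]
grip_width: 0.005
[2.2 1.9 0.5] [ 0.33 -0.23 -0.04] [0.03 0.35 1.66 0.   1.13 2.38]
```

```bash
python3 -m creep '[[0.8,-0.2,0,0],[0.2,0,1.6,4],[0,0,3,8.5],[0,0,3,8.5],[0,0,3,8.5],[0,0,3,8.5],[-0.5,-1,2,8.5],[-0.5,-1,2,8.5]]'
python3 -m creep '[[-0.7,-1.5,0,8.5],[-0.7,-1.5,0,8.5],[-0.7,-1.5,0,8.5],[0,0,0,8.5],[0,0,0,8.5],[0,0,0,8.5],[0,0,0,8.5],[0,0,0,8.5]]'
python3 -m creep '[[0,0,0,8],[0,0,0,0],[0,0,0,0],[0,0,0,0],[0,0,0,0],[0,0,0,0],[0,0,0,0],[0,0,0,0]]'
python3 - <<'E'
from h import *
s=arm.sense();print(s["t"],s["eef_pos"].round(4))
im=arm.snapshot("wrist");cv2.imwrite("pics/w6.png",im[:,:,::-1]);
cv2.imwrite("pics/w6c.png",cv2.resize(im[5:130,245:400,::-1],None,fx=4.8,fy=4.8,interpolation=cv2.INTER_CUBIC))
E
```

```text
t: 11.65
eef_pos: [0.6128, 0.0745, 0.2543]
tool_rot: [[0.981, 0.194, 0.002], [0.194, -0.981, -0.0], [0.002, 0.001, -1.0]]
contact_force: [0.6, -0.1, -0.8]
grip_width: 0.004
t: 12.45
eef_pos: [0.5917, 0.0294, 0.2529]
tool_rot: [[0.188, 0.982, 0.001], [0.982, -0.188, -0.0], [-0.0, 0.001, -1.0]]
contact_force: [-0.6, -0.4, -0.1]
grip_width: 0.002
t: 13.25
eef_pos: [0.5909, 0.0298, 0.2526]
tool_rot: [[0.06, 0.998, 0.0], [0.998, -0.06, -0.0], [-0.0, 0.0, -1.0]]
contact_force: [0.4, 0.5, 0.1]
grip_width: 0.003
13.25 [0.5909 0.0298 0.2526]
```

View pics/w6c.png

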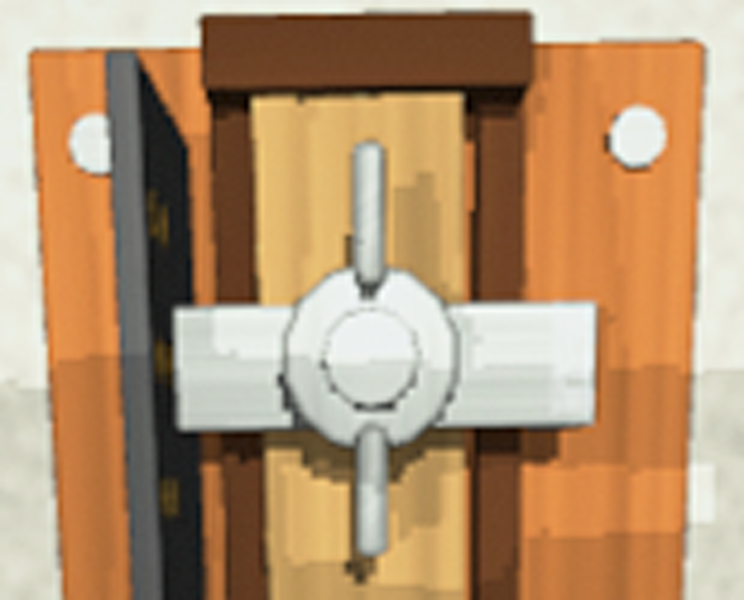

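Run:
```python
from path import *
ths=np.linspace(87,-13,14);phis=ths+85
o=plan(ths,phis);print(np.c_[ths,o].round(2));print(np.diff(o[:,:3],axis=0).round(2).tolist())
print(plan([87],[172],gap0=7))
```

```text
[[ 87.    58.58  16.18 172.    49.61  13.77  35.5 ]
 [ 79.31  59.08  16.3  164.31  49.61  13.77  35.5 ]
 [ 71.62  59.58  16.36 156.62  49.61  13.77  35.5 ]
 [ 63.92  60.09  16.35 148.92  49.61  13.77  35.5 ]
 [ 56.23  60.6   16.28 141.23  49.61  13.77  35.5 ]
 [ 48.54  61.09  16.13 133.54  49.61  13.77  35.5 ]
 [ 40.85  61.55  15.92 125.85  49.61  13.77  35.5 ]
 [ 33.15  61.99  15.65 118.15  49.61  13.77  35.5 ]
 [ 25.46  62.38  15.33 110.46  49.61  13.77  35.5 ]
 [ 17.77  62.73  14.95 102.77  49.61  13.77  35.5 ]
 [ 10.08  63.02  14.54  95.08  49.61  13.77  35.5 ]
 [  2.38  63.26  14.08  87.38  49.61  13.77  35.5 ]
 [ -5.31  63.43  13.6   79.69  49.61  13.77  35.5 ]
 [-13.    63.54  13.1   72.    49.61  13.77  35.5 ]]
[[0.49, 0.13, -7.69], [0.51, 0.06, -7.69], [0.51, -0.01, -7.69], [0.5, -0.08, -7.69], [0.49, -0.14, -7.69], [0.47, -0.21, -7.69], [0.43, -0.27, -7.69], [0.39, -0.32, -7.69], [0.35, -0.37, -7.69], [0.29, -0.42, -7.69], [0.24, -0.45, -7.69], [0.17, -0.48, -7.69], [0.11, -0.5, -7.69]]
[[ 57.8632031   15.8643225  172.          46.11494092  20.77118577
   32.        ]]
```

```bash
python3 -m creep '[[-0.2,1.9,0,8.5],[-0.2,1.9,0,8.5],[-0.2,1.9,0,8.5],[-0.2,1.9,0,8.5],[-0.2,1.9,0,8.5],[-0.2,1.9,0,8.5],[-0.2,1.82,0,8.5],[0,0,-2,8.5]]'
python3 -m creep '[[0,0,-3,8.5],[0,0,-3,8.5],[0,0,-3,0],[0,0,-2,0],[0,0,0,0],[0,0,0,0],[0,0,0,0],[0,0,0,0]]'
python3 - <<'E'
from h import *
s=arm.sense();print(s["t"],s["eef_pos"].round(4),s["qpos"].round(2))
im=arm.snapshot("scene");cv2.imwrite("pics/s7.png",cv2.resize(im[130:240,300:430,::-1],None,fx=5,fy=5,interpolation=cv2.INTER_CUBIC))
im=arm.snapshot("top");cv2.imwrite("pics/t7.png",cv2.resize(im[160:250,230:360,::-1],None,fx=5,fy=5,interpolation=cv2.INTER_CUBIC))
E
```

```text
t: 14.1
eef_pos: [0.5785, 0.1645, 0.2357]
tool_rot: [[-0.907, 0.422, 0.006], [0.422, 0.907, 0.002], [-0.005, 0.004, -1.0]]
contact_force: [-0.1, 0.0, 0.2]
grip_width: 0.006
t: 14.9
eef_pos: [0.5782, 0.1622, 0.1245]
tool_rot: [[-0.989, 0.146, 0.003], [0.146, 0.989, 0.0], [-0.003, 0.001, -1.0]]
contact_force: [-1.1, -0.4, 0.4]
grip_width: 0.001
14.9 [0.5782 0.1622 0.1245] [ 0.14  0.25  1.69  0.    1.21 -1.28]
```

View pics/s7.png

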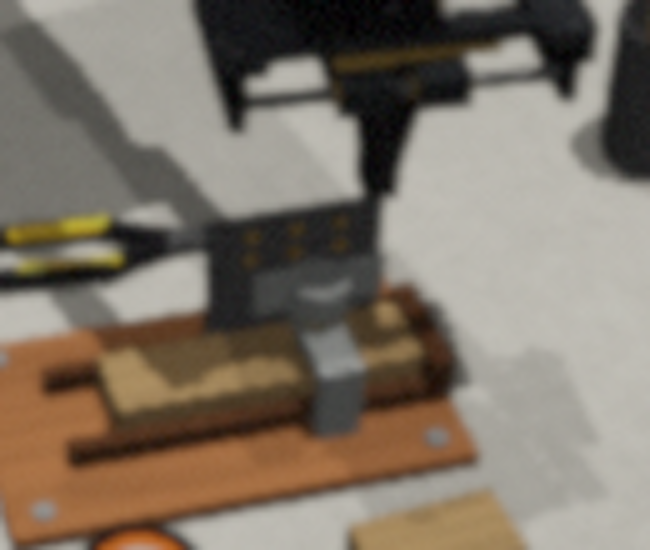

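View pics/t7.png

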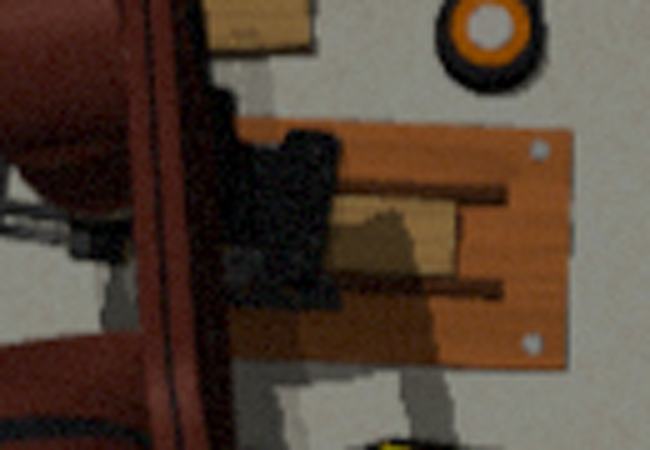

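```bash
python3 -m creep '[[0,0,-1,0],[0,0,-1,0],[0,0,-1,0],[0,0,-1,0],[0,0,-0.9,0],[0,0,0,0],[0,0,0,0],[0,0,0,0]]'
```

```text
t: 15.8
eef_pos: [0.5774, 0.1621, 0.074]
tool_rot: [[-0.989, 0.146, 0.001], [0.146, 0.989, 0.0], [-0.001, 0.0, -1.0]]
contact_force: [-0.0, 0.0, -0.5]
grip_width: 0.007
```

```bash
python3 -m creep '[[0.42,-0.05,0,0],[0.42,-0.05,0,0],[0.49,0.13,0,-7.7],[0.51,0.06,0,-7.7],[0.51,-0.01,0,-7.7],[0.5,-0.08,0,-7.7],[0.49,-0.14,0,-7.7],[0.47,-0.21,0,-7.7]]'
python3 -m creep '[[0.43,-0.27,0,-7.7],[0.39,-0.32,0,-7.7],[0.35,-0.37,0,-7.7],[0.29,-0.42,0,-7.7],[0,0,0,0],[0,0,0,0],[0,0,0,0],[0,0,0,0]]'
```

```text
t: 16.6
eef_pos: [0.6149, 0.1587, 0.0735]
tool_rot: [[-0.575, 0.818, -0.001], [0.818, 0.575, 0.0], [0.001, -0.001, -1.0]]
contact_force: [-2.2, 0.5, -0.5]
grip_width: 0.003
t: 17.4
eef_pos: [0.6299, 0.1448, 0.0738]
tool_rot: [[-0.082, 0.997, 0.001], [0.997, 0.082, -0.0], [-0.0, 0.001, -1.0]]
contact_force: [-0.5, -1.1, -0.1]
grip_width: 0.003
```

```bash
python3 -m creep '[[0.12,-0.22,0,-3.8],[0.12,-0.23,0,-3.8],[0.08,-0.24,0,-3.8],[0.08,-0.24,0,-3.8],[0,0,0,0],[0,0,0,0],[0,0,0,0],[0,0,0,0]]'
```

```text
t: 18.2
eef_pos: [0.6337, 0.1365, 0.0738]
tool_rot: [[0.182, 0.983, 0.001], [0.983, -0.182, 0.001], [0.001, 0.0, -1.0]]
contact_force: [-0.2, 5.4, 0.8]
grip_width: 0.006
```

```bash
python3 -m creep '[[0,-0.15,0,0],[0,-0.15,0,0],[0,0,0,0],[0,0,0,0],[0,0,0,0],[0,0,0,0],[0,0,0,0],[0,0,0,0]]'
python3 -m creep '[[0,-0.15,0,0],[0,-0.15,0,0],[0,0,0,0],[0,0,0,0],[0,0,0,0],[0,0,0,0],[0,0,0,0],[0,0,0,0]]'
```

```text
t: 19.0
eef_pos: [0.6337, 0.1357, 0.0739]
tool_rot: [[0.182, 0.983, 0.001], [0.983, -0.182, 0.005], [0.005, 0.0, -1.0]]
contact_force: [-0.3, 11.6, 0.4]
grip_width: 0.003
t: 19.8
eef_pos: [0.6336, 0.1349, 0.074]
tool_rot: [[0.182, 0.983, 0.001], [0.983, -0.182, 0.008], [0.008, -0.0, -1.0]]
contact_force: [1.1, 18.9, 0.1]
grip_width: 0.007
```

```bash
python3 -m creep '[[0,-0.2,0,0],[0,0,0,0],[0,0,0,0],[0,0.8,0,0],[0,0.7,0,0],[0,0,3,0],[0,0,4,0],[0,0,4,4]]'
python3 -m creep '[[-0.5,-1,4,4],[-0.5,-1.5,3,4],[-0.5,-2,0,0],[-0.5,-2,0,0],[-0.5,-2,0,0],[-0.5,-2,0,0],[-1,-1.5,0,0],[0,0,0,0]]'
python3 -m creep '[[0,0,0,0],[0,0,0,0],[0,0,0,0],[0,0,0,0],[0,0,0,0],[0,0,0,0],[0,0,0,0],[0,0,0,0]]'
python3 - <<'E'
from h import *
s=arm.sense();print(s["t"],s["eef_pos"].round(4),s["contact_force"])
im=arm.snapshot("wrist");cv2.imwrite("pics/w8.png",im[:,:,::-1]);
cv2.imwrite("pics/w8c.png",cv2.resize(im[5:130,245:400,::-1],None,fx=4.8,fy=4.8,interpolation=cv2.INTER_CUBIC))
im=arm.snapshot("scene");cv2.imwrite("pics/s8.png",im[:,:,::-1])
E
```

```text
t: 20.6
eef_pos: [0.6331, 0.1415, 0.184]
tool_rot: [[0.114, 0.994, -0.002], [0.994, -0.114, -0.002], [-0.002, -0.002, -1.0]]
contact_force: [0.6, 0.4, 0.3]
grip_width: 0.008
t: 21.4
eef_pos: [0.5927, 0.0202, 0.2536]
tool_rot: [[-0.022, 1.0, -0.001], [1.0, 0.022, -0.001], [-0.001, -0.001, -1.0]]
contact_force: [0.5, 0.6, -0.3]
grip_width: 0.008
t: 22.2
eef_pos: [0.5937, 0.0225, 0.2535]
tool_rot: [[-0.024, 1.0, -0.0], [1.0, 0.024, -0.0], [-0.0, -0.0, -1.0]]
contact_force: [0.7, 0.7, 0.9]
grip_width: 0.002
22.2 [0.5937 0.0225 0.2535] [0.67872159 0.67082963 0.92667127]
```

View pics/w8c.png

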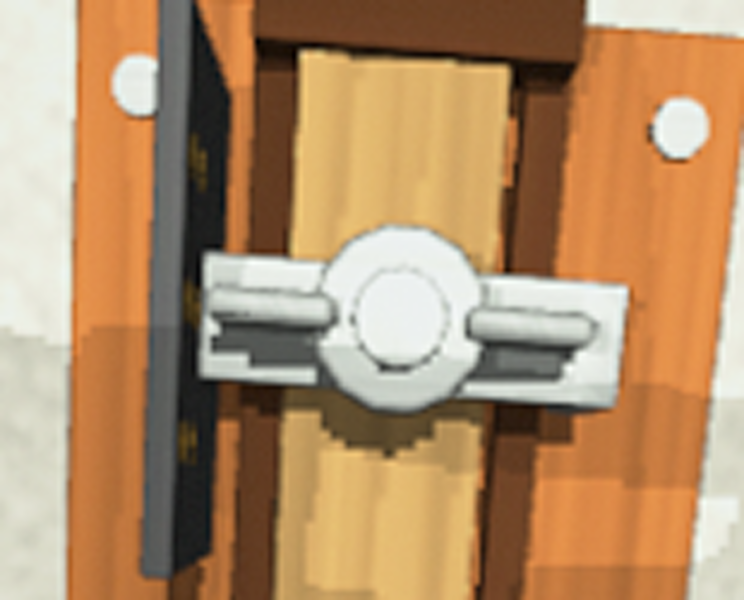

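View pics/s8.png

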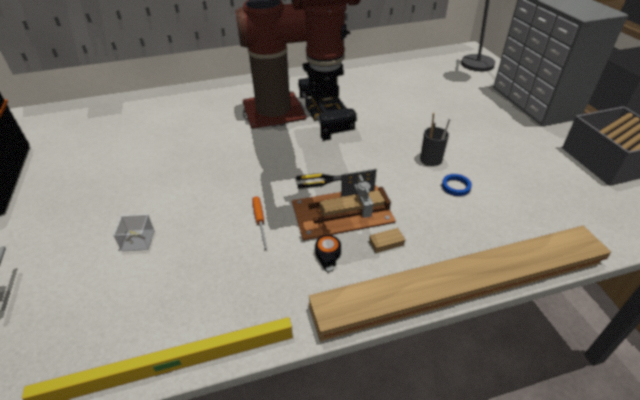

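```bash
python3 -c "
from workcell import arm
print(arm.job_done())"
```

```text
the job is handed in; nothing more can be done
None
```

I pushed the bar home against the end stop and tightened the thumbscrew to its stop. I then handed the job in at about 22 s of the 64 s allowed; the hand-in gives no verdict.

- **Bar:** I pushed it about 38 mm with the closed fingertips until the contact force reached 18 N. The wrist image showed its end flush with the stop to within about 1 mm, and it looked the same in the last picture.
- **Thumbscrew:** It took two clockwise strokes on the open +x side, taking the screw from about 4.35 rad to 1.55 rad and then to its stop. At the end the reaction rose from 5 to 19 N while the fingertip barely moved. The last picture shows the wings parallel to the bridge within about 0.5°, so the joint is at about 0.
- **Not checked directly:** The pad's force on the bar cannot be measured. I infer the clamping from the screw being at its stop.
- **Rest of the bench:** The other things look unmoved in the last scene picture, compared by eye only. The arm ended clear of everything.
- **Disagreement:** The two fixed cameras and the wrist camera disagreed by 1.5 to 3 mm on the jig's position. I took values between them, and none of the moves was affected.

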